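Clamp a square blank true in the drilling jig

ROBOT

A 7-joint arm with a two-finger parallel gripper is mounted at the origin on the work surface. World frame = base frame: x ahead of the robot, y to its left, z up, the work surface at z = 0. Lengths are in m, angles in rad, forces in N, time in s.
With the tool pointing down it reaches from about 0.4 to 0.85 m from the base axis. Payload 10.4 kg.
Tool frame: the origin (TCP) lies between the finger pads; the fingertips stand 22 mm ahead of it and the grasp point (between the pads) lies 3 mm ahead of it (r.nose_length is the distance from the TCP to the fingertips, in m); z points along the fingers, y is the line along which they close (so a half turn about z gives the same grasp; the last joint's range is limited). The gripper opens to 87 mm and grips with 3 to 60 N. Pads are 19 mm wide; open, the fingers measure 117 mm over their backs; the gripper's body (75 mm by 190 mm) begins 51 mm behind the grasp point.
Start: joints at [-1.315, 0.332, -0.065, 1.46, 0.022, 1.35, -0.088], TCP at [0.172, 0.601, 0.245] pointing down, gripper open.
Joint ranges: [-2.6, 2.6], [-0.5, 2.12], [-1.47, 1.34], [0.16, 2.42], [-1.27, 4.41], [0.06, 2.06], [-2.6, 2.6]. Speed limits (rad/s): [2.22, 2.22, 2.79, 2.79, 3.14, 3.14, 3.14].

INTERFACE

Orientations are given as a unit quaternion [x, y, z, w].
In Python, from bench import readout, cams, r gives the robot as it stands. The module is installed in compiled form; this text tells all that it offers.
- The arm moves only by the tool step_arm, never from a script. Its argument "deltas" is a list that holds one entry, the list of rows, each a list of 7 numbers: the turn, a rotation vector about the tool's x, y, z in rad, then the shift along the tool's x, y, z in m, then the opening in per cent of the stroke, from 0 (shut) to 100 (fully open). A call has 1 to 20 rows; each row is the pose to reach, as a shift and turn from the pose commanded when the call began, along the tool's axes at that moment; what a row does not reach only later rows make up. A row lasts 1/8 s, in which the tool goes at most 62.5 mm and 10.7 degrees, less where a joint would pass 70% of its speed; a pose out of reach is approached as far as the arm can. A call with a gripper value outside its range is refused whole. The fingers move at their own pace and stop on an object; "squeeze" is the grip in N (left out, the last holds). Time passes only in rows, so rows that repeat a pose let the fingers close. It gives the time, the measured TCP pose, the force, the opening and the grip force at its end, in the units of the state.
- readout.read_state(): the state, without advancing time (a new reading comes with each control period).
- cams.camera(name): name is "scene" or "side" or "wrist"; returns a dict with "img" (420x560x3 uint8, red, green, blue), "fx", "fy", "cx", "cy" (pixels), "k1" (the pictures are not rectified: a ray, as slopes to the right and down, at radius r is drawn at 1 + k1 r^2 times it, then the intrinsics apply), "origin" and "rotation" of the camera in the world; the wrist camera has in their place "T_tool_cam" (4x4, takes a point from camera to tool coordinates, whose origin is the TCP and whose axes are the flange's). Camera axes: x right, y up, looking along -z (the intrinsics and any distortion apply to the point x, -y, -z); pixel columns grow to the right and rows downward; lengths in m; the calibration is good to about 2 mm. A picture is of the moment at which its call begins: read the wrist's pose just before it. There is no depth.
- r.close_job(): hands the job in; it is judged then, once.
The state is a dict: "time": time; "joint_positions": joint angles; "joint_vel": joint speeds; "joint_torque": joint torques, N m; "ee_pos": TCP position; "eef_rot": TCP orientation; "ft_force": force on the tool from outside, world axes, zero at the start; "torque": the same for the moment, N m; "width": finger opening in m; "grip_force": force on a finger pad.
Only numpy, scipy, OpenCV 4.12 (cv2) and the standard library are available. Lean on these libraries where they do the work, as an engineer would, in place of code of your own. Each camera call takes 0.05 s, during which the arm holds its last target. There are 200 camera calls.

TASK

Get the square wood-and-resin blank ready for drilling: stand it upright in the drilling jig, turned so that its flats sit square to the fence, and snug in the corner of the fence and the small side stop; set it down, don't drop it. Only when it sits there, throw the toggle clamp's handle all the way over so that the clamp locks on the blank, and let go. Leave the round blank and the other things on the table where they stand.

Things in the scene. Friction and masses are not known exactly. Their poses are not given: they have to be found in the camera images.
- blank: The square blank: a loose block 38 x 38 mm, 64 mm tall, about 90 g, dark wood below, blue resin above, standing on a white sheet at any turn. Origin at the centre of its underside, z up, x and y square to its side flats (the flats are alike: any may face the fence).
- jig: The drilling jig, fixed to the table, place and turn vary: plywood base 225 x 120 x 18 mm with a wooden fence at one end, a side stop, and a steel push-pull toggle clamp at the other end. Origin at table height below the seat; x is the direction in which the clamp pushes, towards the fence; y to the left of that; z up. The base spans x -180 to 45 mm, y -60 to 60 mm.
- seat (a point): The point on top of the jig's base (18 mm above the table), where the centre of the blank's underside belongs when the blank touches both fence and side stop. Axes as those of jig.
- handle_pivot (a point): The pivot of the clamp's handle, 116 mm behind the seat (at jig x = -116 mm, y = 0) and 43 mm above the table; the handle swings in the jig's upright x-z plane. Axes as those of jig.
- handle_grip (a point): The point on the centre line of the handle's black grip, 80 mm from the pivot. The grip is a round sleeve 16 mm thick from 38 to 102 mm from the pivot (its end); between it and the pivot is a 9 mm steel bar.
- clamp_handle (a joint): Angle of the clamp's handle (rad). 0: open, upright, leaning 13 deg towards the fence, end about 143 mm above the table. Grows as the handle goes over backwards (away from the fence) and down to its stop at 1.75, 3 deg above level. Pad meets a seated blank at about 1.05; dead centre at 1.65: before it the handle springs back, past it it is locked. Under 3 N at the grip. Starts at 0 to 0.25.
- round_blank: A bystander: a round blank of the same wood and resin, 38 mm in diameter, 64 mm tall, standing on the white sheet; it and the square blank may stand in either place. Origin at the centre of its underside.
- tub: A bystander: an upturned white plastic tub, 117 mm across its rim, 55 mm tall, with a small painted wooden fish on it. Origin at the centre of its underside.
- paint_cup: A bystander: a white plastic cup, 74 mm across, 78 mm tall, with a stirring stick rising to 125 mm. Origin at the centre of its underside.
- fence_face (a point): Middle of the top edge of the fence's face, at jig x = 19 mm, y = 0, 46 mm above the table. The fence is a light wooden bar across the jig, 104 mm long, 18 mm thick, rising 28 mm above the base. Axes as jig.
- stop_face (a point): Middle of the top edge of the side stop's face, at jig x = 1 mm, y = -19 mm, 36 mm above the table. The stop is a wooden block 34 mm long in x, 16 mm thick (it lies on the -y side of the seat), rising 18 mm above the base. The seat's +y side is open. Axes as jig.
- pad_face (a point): Centre of the face of the clamp's black rubber pad, 43 mm above the table; it looks along jig +x at the fence. Pad 34 mm wide, 28 mm high, on a jaw plate 36 x 30 mm. Fully open it stands at jig x = -32 mm, 51 mm from the fence; the clamp moves it up to 16 mm forward, and the rubber gives 3 mm on a seated blank, with about 18 N.
There are look-alikes about, which are no part of the job. What is shaped like the blank but green is not meant.

How it is judged:
On the way, in this order (a step that is already met when the one before it is completed fails the run):
1. the blank stands on the jig's base, upright, square to the fence within 5 degrees and within 4 mm of touching both the fence and the side stop, the clamp still open (x of blank in the frame of seat between -0.004 and 0.002 m and y of blank in the frame of seat between -0.002 and 0.004 m and z of blank in the frame of seat below 0.002 m and angle between blank's own z axis and vertical below 0.06 rad and (angle between the x axis of blank and the x axis of jig, either way round below 0.087 rad or angle between the x axis of blank and the y axis of jig, either way round below 0.087 rad) and value of joint clamp_handle below 0.8 rad), for 0.2 s.
2. the clamp's handle is thrown past its dead centre (value of joint clamp_handle above 1.69 rad), for 0.2 s.
At the end, for the whole second after the job is handed in: The square blank stands upright (within 3 degrees) and at rest on the jig's base, its flats square to the fence within 3 degrees, within 3 mm of touching the fence and 4 mm of touching the side stop, and the clamp's handle rests past its dead centre (over 1.69 rad), locked on the blank (x of blank in the frame of seat between -0.003 and 0.0025 m and y of blank in the frame of seat between -0.002 and 0.004 m and z of blank in the frame of seat below 0.002 m and angle between blank's own z axis and vertical below 0.05 rad and (angle between the x axis of blank and the x axis of jig, either way round below 0.05 rad or angle between the x axis of blank and the y axis of jig, either way round below 0.05 rad) and value of joint clamp_handle above 1.69 rad and linear speed of blank below 0.01 m/s).
It fails at once if the blank is dropped into the jig (distance between blank and seat below 0.08 m and linear speed of blank above 0.6 m/s).
It fails at once if the round blank, the tub or the paint cup is moved by more than 15 mm (distance of any of round_blank, tub, paint_cup from where it was at the start of the episode above 0.015 m).
It fails at once if the round blank, the tub or the paint cup is tipped over (angle between any of round_blank, tub, paint_cup's own z axis and vertical above 0.35 rad).
It also fails if it takes over 48 s, if anything falls off the work surface, if the arm or the gripper's body presses on something with over 40 N, if the wrist force passes 120 N, or if a joint passes its speed limit or range.

## Working session

There is one attempt and no reset: what is moved stays moved. The work goes in short steps, Python scripts to look and compute and a tool call to move; the robot and the scene stay as the last step left them, time stands still between calls to the robot, and variables do not carry over. Pictures are saved under pics/ and viewed, at most 10 in all, crops included, and the job is handed in when it is done.

Besides the shell and the picture viewer there is one more tool, called after "Call:" as name(argument=value, ...), one argument or row to a line, values as JSON. step_arm: Moves the arm, as the interface text tells. Its arguments: {"type":"object","properties":{"deltas":{"type":"array"},"squeeze":{"type":"number"}},"required":["deltas"]}

```bash
mkdir -p pics
python3 - <<'E'
from bench import readout, cams, r
import cv2, numpy as np
s=readout.read_state();print({k:np.round(v,4).tolist() for k,v in s.items()})
for n in("scene","side"):
    c=cams.camera(n);cv2.imwrite(f"pics/{n}0.png",cv2.resize(c["img"][:,:,::-1],(800,600),interpolation=cv2.INTER_CUBIC))
    print(n,{k:np.round(v,4).tolist() for k,v in c.items() if k!="img"})
c=cams.camera("wrist");print({k:np.round(v,4).tolist() for k,v in c.items() if k!="img"})
E
```

```text
{'time': 0.0, 'joint_positions': [-1.3146, 0.3329, -0.0647, 1.461, 0.0216, 1.3499, -0.0885], 'joint_vel': [0.0017, 0.0013, 0.0008, 0.0012, 0.0009, -0.0006, 0.0004], 'joint_torque': [-0.0005, -62.3273, 0.0242, -38.9881, -0.0614, 0.0401, 0.0001], 'ee_pos': [0.1719, 0.6005, 0.2437], 'eef_rot': [0.1389, 0.9903, -0.0007, -0.0], 'ft_force': [0.3831, -0.3552, 0.7427], 'torque': [-0.041, -0.0676, 0.0028], 'grip_force': 0.0, 'width': 0.0873}
scene {'fx': 469.5106, 'fy': 469.5106, 'cx': 276.8012, 'cy': 201.1347, 'k1': -0.0761, 'origin': [0.8673, 0.5129, 0.981], 'rotation': [0.0771, 0.3028, 0.9205, 0.2345]}
side {'fx': 442.909, 'fy': 442.909, 'cx': 271.7604, 'cy': 207.0547, 'k1': -0.1282, 'origin': [0.0072, -0.8121, 0.9983], 'rotation': [0.3781, -0.1322, -0.2799, 0.8725]}
{'fx': 343.0115, 'fy': 343.0115, 'cx': 281.8336, 'cy': 208.0391, 'k1': -0.0841, 'T_tool_cam': [[-0.0003, 0.9678, 0.2515, 0.0669], [1.0, 0.0004, -0.0004, 0.0013], [-0.0005, 0.2515, -0.9678, -0.1403], [0.0, 0.0, 0.0, 1.0]]}
```

View pics/scene0.png

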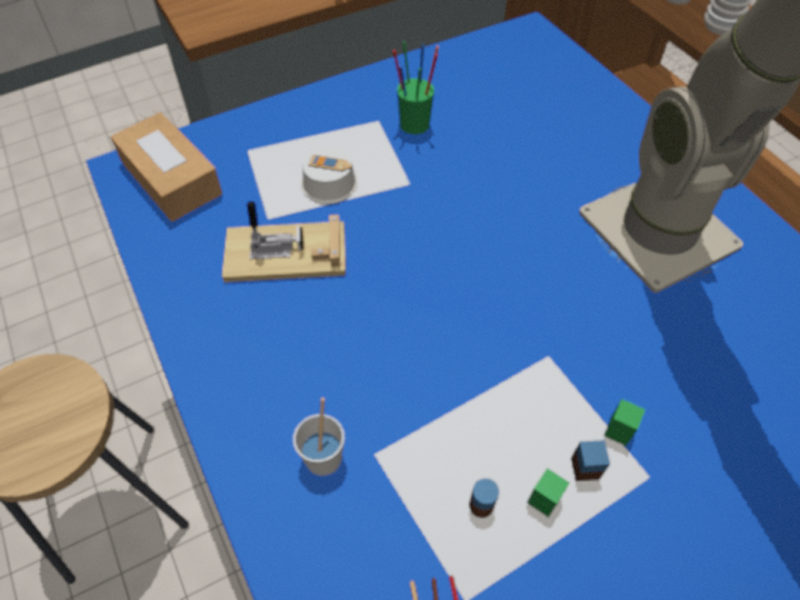

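View pics/side0.png

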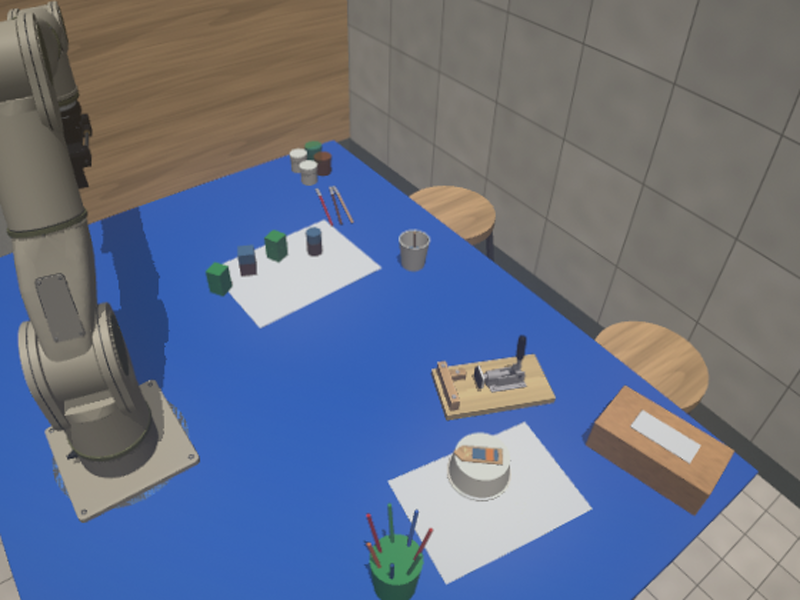

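The scene picture shows the dark-and-blue blanks at (590,460), with a square top, and at (484,497), with a round top. The green look-alikes are at (549,492) and (625,422), so (590,460) fits the description. The jig is at (285,250), with its fence at (335,240) and handle at (253,215). I'll confirm this in enlarged crops.

```bash
cat > h.py <<'E'
import numpy as np, cv2
from scipy.spatial.transform import Rotation as R
from bench import readout, cams, r
def pose(c,s=None):
    if "origin" in c: return np.array(c["origin"]),R.from_quat(c["rotation"]).as_matrix()
    T=np.array(c["T_tool_cam"]);Q=R.from_quat(s["eef_rot"]).as_matrix()
    return np.array(s["ee_pos"])+Q@T[:3,3],Q@T[:3,:3]
def to_world(c,uv,z,s=None):
    o,M=pose(c,s);d=(np.array(uv,float)-[c["cx"],c["cy"]])/c["fx"]
    p=d.copy()
    for _ in range(20): p=d/(1+c["k1"]*(p@p))
    v=M@[p[0],-p[1],-1]; return o+v*(z-o[2])/v[2]
def to_pix(c,P,s=None):
    o,M=pose(c,s);q=(np.atleast_2d(P)-o)@M;p=np.c_[q[:,0],-q[:,1]]/-q[:,2:]
    return p*(1+c["k1"]*(p**2).sum(1,keepdims=True))*c["fx"]+[c["cx"],c["cy"]]
E
python3 - <<'E'
from h import *
c=cams.camera("scene");i=c["img"][:,:,::-1]
a=cv2.resize(i[270:370,320:460],(800,571),interpolation=cv2.INTER_CUBIC)
b=cv2.resize(i[130:205,145:250],(800,571),interpolation=cv2.INTER_CUBIC)
cv2.imwrite("pics/blanks.png",a);cv2.imwrite("pics/jig.png",b)
k=.7
for n,u,z in[("blank",(592,453),.064),("round",(485,489),.064),("green1",(551,485),.064),("green2",(628,412),.064),("fence",(335,222),.046)]:
    print(n,to_world(c,np.array(u)*k,z))
E
```

```text
blank [0.43611837 0.31761488 0.064     ]
round [0.60140969 0.28690524 0.064     ]
green1 [0.51678772 0.32735811 0.064     ]
green2 [0.34720184 0.2922796  0.064     ]
fence [ 0.56383885 -0.28017736  0.046     ]
```

View pics/blanks.png

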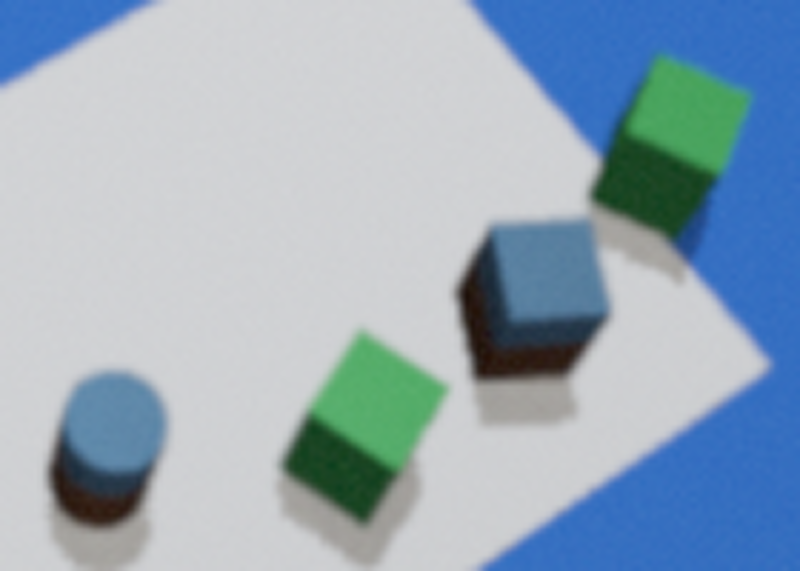

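View pics/jig.png

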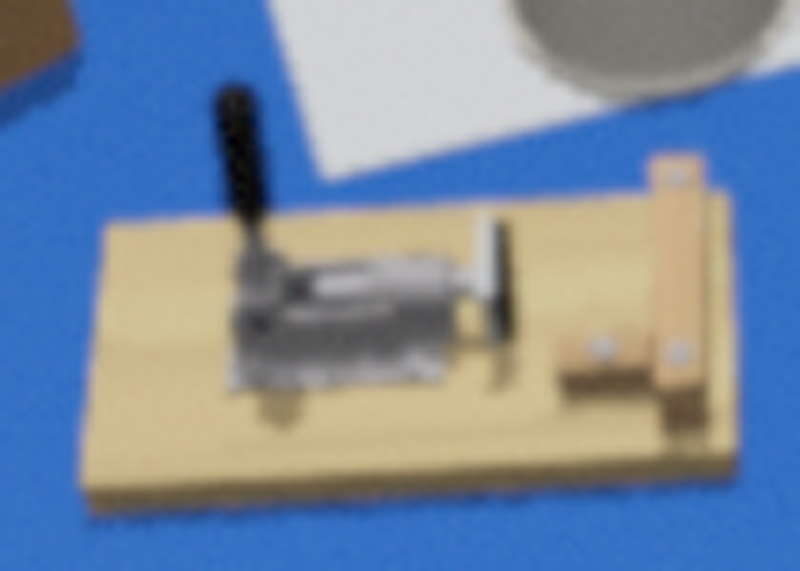

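The crops confirm it. The square blue-over-dark blank has its top corners at crop (490,225), (592,220), (608,312), (510,322), and the round one is at (115,422). The jig base's top corners are at (107,222), (730,192), (738,460), (85,488). The stop is below the seat in the image, and the handle stands upright.

Run:
```python
from h import *
from scipy.optimize import least_squares
c=cams.camera("scene")
def fit(px,loc,z,g):
    px=np.array(px);loc=np.array(loc)
    f=lambda p:(to_pix(c,np.c_[loc[:,:2]@R.from_euler('z',p[2]).as_matrix()[:2,:2].T+p[:2],z])-px).ravel()
    s=least_squares(f,g);print(s.x,np.degrees(s.x[2]),np.abs(s.fun).max());return s.x
b=np.array([(490,225),(592,220),(608,312),(510,322)])/5.714+[320,270]
w=np.array([to_world(c,u,.064)[:2] for u in b]);print(w, w.mean(0))
d=w[1]-w[0];print("edge",np.degrees(np.arctan2(d[1],d[0])))
h=19e-3
fit(b,[(h,h),(-h,h),(-h,-h),(h,-h)] ,np.full(4,.064),[*w.mean(0),0])
j=np.array([(107,222),(730,192),(738,460),(85,488), (650,155),(703,155),(700,388),(655,386)])/7.619+[145,130]
loc=np.array([(-180,60),(45,60),(45,-60),(-180,-60),(19,52),(37,52),(37,-52),(19,-52)])/1e3
z=np.array([.018]*4+[.046]*4)
p=fit(j,loc,z,[.56,-.28,np.pi])
s=readout.read_state();print(R.from_quat(s["eef_rot"]).as_matrix())
for n,u,zz in[("tub",(330,172),.055),("cup",(319,438),.078)]: print(n,to_world(c,np.array(u)*.7,zz))
```

```text
[[0.44140274 0.2950006 ]
 [0.40716076 0.31191843]
 [0.42452053 0.34291432]
 [0.4579316  0.32846002]] [0.43275391 0.31957334]
edge 153.70754828622603
[ 0.43218093  0.31911801 -1.81419187] -103.9455373191096 19.993191224920565
[ 0.60506595 -0.26074801  2.70620518] 155.05413509930656 1.1721000064544853
[[-9.61395164e-01  2.75171426e-01 -1.57935356e-04]
 [ 2.75171471e-01  9.61394991e-01 -5.76944213e-04]
 [-6.92030126e-06 -5.98130680e-04 -9.99999821e-01]]
tub [ 0.51850776 -0.39690968  0.055     ]
cup [0.77440949 0.11208927 0.078     ]
```

Call:
step_arm(
  deltas=[
    [[0,0,0.09,-0.05,-0.03,0.01,100],[0,0,0.18,-0.1,-0.06,0.02,100],[0,0,0.18,-0.15,-0.09,0.03,100],[0,0,0.18,-0.2,-0.12,0.045,100],[0,0,0.18,-0.25,-0.15,0.06,100],[0,0,0.18,-0.3,-0.18,0.074,100],[0,0,0.18,-0.328,-0.199,0.074,100],[0,0,0.18,-0.328,-0.199,0.074,100],[0,0,0.18,-0.328,-0.199,0.074,100]],
  ],
)

```text
time: 1.38
ee_pos: [0.432, 0.3201, 0.1706]
eef_rot: [0.227, 0.974, 0.0, -0.0]
ft_force: [0.2, 0.2, -0.3]
width: 0.0871
grip_force: 0.0
```

Run:
```python
from h import *
s=readout.read_state();c=cams.camera("wrist")
print(s["time"],s["ee_pos"],s["joint_positions"],R.from_quat(s["eef_rot"]).as_matrix()[:,1])
cv2.imwrite("pics/w1.png",cv2.resize(c["img"][:,:,::-1],(800,600),interpolation=cv2.INTER_CUBIC))
np.save("s1.npy",s,allow_pickle=True)
```

```text
1.375 [0.4319579  0.32014988 0.17057611] [-0.88313724  0.19304448  0.18010252  1.79884491 -0.03826857  1.15290178
  0.42201714] [4.42156880e-01 8.96937663e-01 3.48363337e-04]
```

View pics/w1.png

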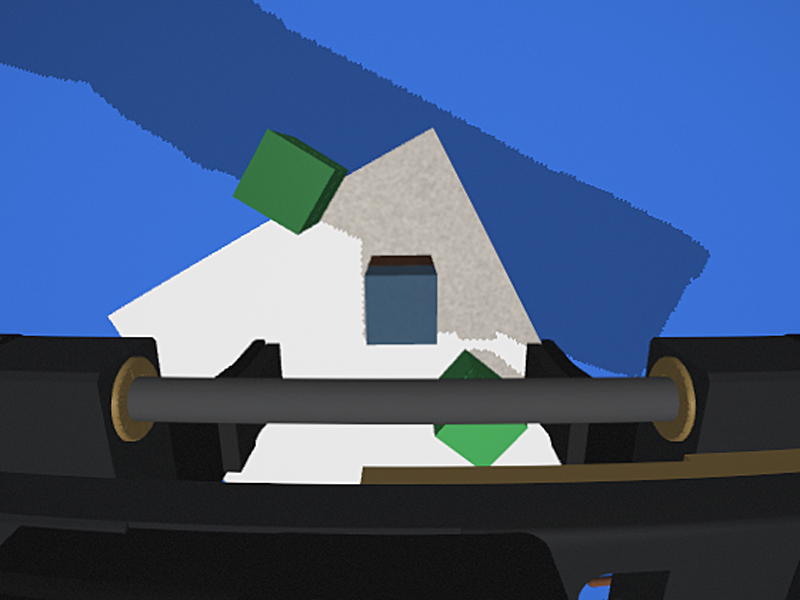

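The wrist view shows the blank's top face at (366,275) to (437,344), square to the tool. The green blocks are clear of the finger line.

Run:
```python
from h import *
s=np.load("s1.npy",allow_pickle=True).item();c=cams.camera("wrist")
Q=R.from_quat(s["eef_rot"]).as_matrix()
for u in[(366,275),(437,274),(437,344),(366,344),(401.5,309)]:
    p=to_world(c,np.array(u)*.7,.064,s);print(p,Q.T@(p-s["ee_pos"]))
```

```text
[0.41098562 0.31133936 0.064     ] [ 0.01486139 -0.01721265  0.10657764]
[0.42669204 0.34434346 0.064     ] [0.01536669 0.01933467 0.10659062]
[0.46123156 0.32806563 0.064     ] [-0.02281046  0.02000636  0.10657158]
[0.44442956 0.29403936 0.064     ] [-0.02278505 -0.0179422   0.10655838]
[0.43538849 0.31966941 0.064     ] [-0.00334328  0.00104878  0.10657481]
```

Call:
step_arm(
  deltas=[
    [[0,0,0,-0.0035,0.001,0.04,100],[0,0,0,-0.0035,0.001,0.08,100],[0,0,0,-0.0035,0.001,0.11,100],[0,0,0,-0.0035,0.001,0.12,100],[0,0,0,-0.0035,0.001,0.12,100],[0,0,0,-0.0035,0.001,0.12,30],[0,0,0,-0.0035,0.001,0.12,30],[0,0,0,-0.0035,0.001,0.12,30],[0,0,0,-0.0035,0.001,0.12,30],[0,0,0,-0.0035,0.001,0.12,30]],
  ],
  squeeze=15,
)

```text
time: 2.72
ee_pos: [0.4362, 0.3187, 0.0506]
eef_rot: [0.227, 0.974, 0.0, 0.0]
ft_force: [0.4, 0.1, 0.1]
width: 0.0451
grip_force: 0.0
```

Call:
step_arm(
  deltas=[
    [[0,0,0,0,0,0,30],[0,0,0,0,0,0,30],[0,0,0,0,0,0,30],[0,0,0,0,0,0,30],[0,0,0,0,0,-0.02,30],[0,0,0,0,0,-0.05,30],[0,0,0,0,0,-0.1,30],[0,0,0,0,0,-0.15,30],[0,0,0,0,0,-0.15,30]],
  ],
)

```text
time: 3.85
ee_pos: [0.4378, 0.3199, 0.2046]
eef_rot: [0.227, 0.974, 0.003, 0.002]
ft_force: [0.9, -0.1, -1.0]
width: 0.0381
grip_force: 15.0
```

Run:
```python
from h import *
s=readout.read_state();Q=R.from_quat(s["eef_rot"]).as_matrix()
a=np.radians(155.05)
jx=np.array([np.cos(a),np.sin(a),0]);jy=np.array([-np.sin(a),np.cos(a),0])
t=np.array([.60507,-.26075,0])+.0*jx
print(s["ee_pos"],s["width"],s["grip_force"],"tool x yaw",np.degrees(np.arctan2(Q[1,0],Q[0,0])))
print("to seat, tool axes",Q.T@(t-s["ee_pos"]))
```

```text
[0.43778162 0.31993534 0.20455101] 0.03811479116236996 14.999992948723957 tool x yaw 153.7034811664626
to seat, tool axes [-0.4067467  -0.44787525  0.20245214]
```

Call:
step_arm(
  deltas=[
    [[0,0,0,-0.03,-0.033,0,30],[0,0,0,-0.065,-0.07,0,30],[0,0,0,-0.1,-0.11,0,30],[0,0,-0.02,-0.137,-0.15,0,30],[0,0,-0.02,-0.174,-0.19,0,30],[0,0,-0.02,-0.21,-0.23,0,30],[0,0,-0.02,-0.247,-0.27,0,30],[0,0,-0.02,-0.283,-0.31,0,30],[0,0,-0.02,-0.32,-0.35,0,30],[0,0,-0.023,-0.356,-0.39,0,30],[0,0,-0.023,-0.384,-0.425,0,30],[0,0,-0.023,-0.402,-0.447,0,30],[0,0,-0.023,-0.412,-0.454,0,30],[0,0,-0.023,-0.412,-0.454,0,30],[0,0,-0.023,-0.412,-0.454,0,30]],
  ],
)

```text
time: 5.72
ee_pos: [0.6047, -0.2691, 0.2002]
eef_rot: [0.215, 0.977, 0.0, -0.0]
ft_force: [-1.0, 0.8, -1.3]
width: 0.0379
grip_force: 15.0
```

Run:
```python
from h import *
s=readout.read_state();c=cams.camera("wrist")
Q=R.from_quat(s["eef_rot"]).as_matrix()
print(s["time"],s["ee_pos"],s["width"],np.degrees(np.arctan2(Q[1,0],Q[0,0])),Q[:,2])
cv2.imwrite("pics/w2.png",cv2.resize(c["img"][:,:,::-1],(800,600),interpolation=cv2.INTER_CUBIC))
np.save("s2.npy",s,allow_pickle=True)
```

```text
5.725 [ 0.60474249 -0.26914358  0.2001964 ] 0.03785398120091591 155.12975428086003 [-2.45969069e-04  1.00838918e-03 -9.99999461e-01]
```

View pics/w2.png

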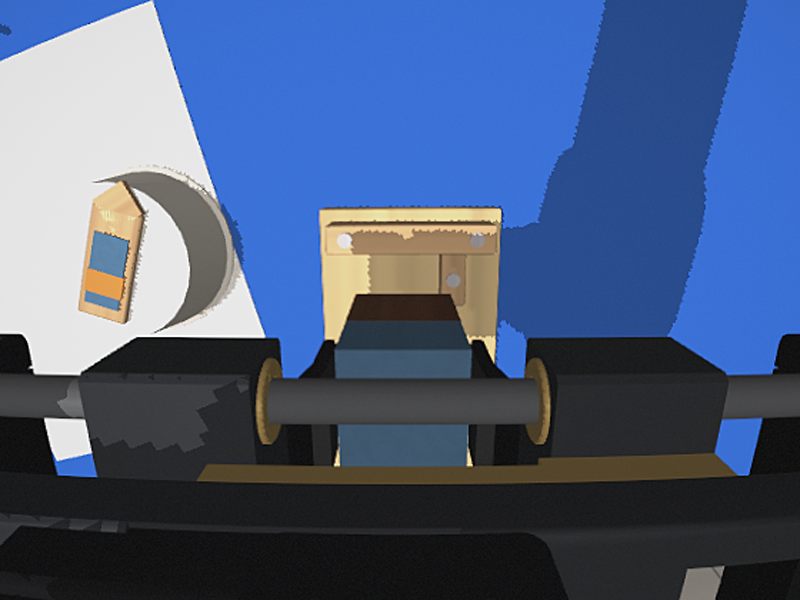

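The wrist view shows the fence's front top edge at (327,255)-(493,254), the side stop's top at (440,254)-(465,306), and the base's far edge at (320,209)-(501,209). The held blank's bottom far edge is at (357,294)-(458,294), and the tub is clear to the left.

Run:
```python
from h import *
s=np.load("s2.npy",allow_pickle=True).item();c=cams.camera("wrist")
Q=R.from_quat(s["eef_rot"]).as_matrix()
for n,u,z in[("baseL",(320,209),.018),("baseR",(501,209),.018),("fenceL",(327,255),.046),("fenceR",(493,254),.046),
 ("stopNearL",(440,306),.036),("stopFarL",(440,255),.036),("blkL",(357,294),s["ee_pos"][2]-.0506),("blkR",(458,294),s["ee_pos"][2]-.0506),("topL",(335,349),s["ee_pos"][2]-.0506+.064),("topR",(471,349),s["ee_pos"][2]-.0506+.064)]:
    p=to_world(c,np.array(u)*.7,z,s);print(n,np.round(1e3*(Q.T@(p-s["ee_pos"])),1))
print("open handle seat est:", np.round(1e3*(Q.T@(np.array([.60507,-.26075,0.2])-s["ee_pos"])),1))
```

```text
baseL [ 42.9 -52.3 182.2]
baseR [ 42.9  66.  182.3]
fenceL [ 17.2 -44.4 154.2]
fenceR [ 17.8  56.7 154.3]
stopNearL [-17.8  25.8 164.2]
stopFarL [ 15.4  25.2 164.2]
blkL [ 18.9 -16.8  50.6]
blkR [18.9 23.9 50.6]
topL [ 19.4 -17.1 -13.4]
topR [ 19.4  20.4 -13.4]
open handle seat est: [3.2 7.8 0.2]
```

Call:
step_arm(
  deltas=[
    [[0,0,0,-0.004,0,0.03,30],[0,0,0,-0.004,0,0.06,30],[0,0,0,-0.004,0,0.08,30],[0,0,0,-0.004,0,0.084,30],[0,0,0,-0.004,0,0.084,30],[0,0,0,-0.004,0,0.084,30]],
  ],
)

```text
time: 6.58
ee_pos: [0.6087, -0.2728, 0.1178]
eef_rot: [0.216, 0.976, -0.0, 0.001]
ft_force: [0.6, -0.3, -0.4]
width: 0.0382
grip_force: 15.0
```

Run:
```python
from h import *
s=readout.read_state();c=cams.camera("wrist")
print(s["time"],s["ee_pos"],s["ft_force"])
w=c["img"][100:340,200:400,::-1]; a=cv2.resize(w,(500,600),interpolation=cv2.INTER_CUBIC)
cv2.imwrite("pics/w3.png",a)
np.save("s3.npy",s,allow_pickle=True)
```

```text
6.575 [ 0.60868483 -0.27279618  0.11776793] [ 0.64309613 -0.34869585 -0.43760656]
```

View pics/w3.png

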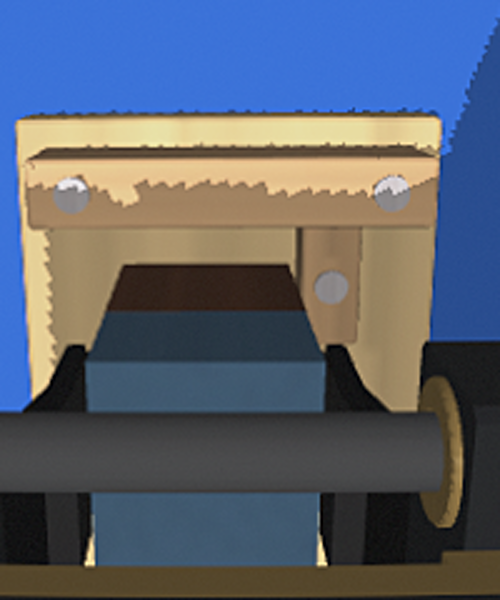

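The wrist crop shows the fence's near top edge at rows 227-226 from (27,227) to (433,226). The stop's face edge is at col 302, the blank's bottom edge runs (121,265)-(289,264), and its top edge runs (85,362)-(325,362).

Run:
```python
from h import *
s=np.load("s3.npy",allow_pickle=True).item();c=cams.camera("wrist")
Q=R.from_quat(s["eef_rot"]).as_matrix();Z=s["ee_pos"][2]
for n,u,z in[("baseL",(17,121),.018),("baseR",(441,119),.018),("fenceL",(27,227),.046),("fenceR",(433,226),.046),
 ("stopFar",(304,230),.036),("stopNear",(310,341),.036),("blkL",(121,265),Z-.0506),("blkR",(289,264),Z-.0506),("topL",(85,362),Z+.0134),("topR",(325,362),Z+.0134)]:
    p=to_world(c,np.array(u)/2.5+[200,100],z,s);print(n,np.round(1e3*(Q.T@(p-s["ee_pos"])),1))
```

```text
baseL [ 47.7 -50.6  99.7]
baseR [48.3 67.6 99.7]
fenceL [ 23.4 -43.4  71.7]
fenceR [23.6 59.6 71.7]
stopFar [20.4 27.9 81.7]
stopNear [-10.6  30.5  81.8]
blkL [ 18.8 -17.6  50.6]
blkR [19.  21.  50.6]
topL [ 19.2 -17.3 -13.4]
topR [ 19.2  20.5 -13.4]
```

Call:
step_arm(
  deltas=[
    [[0,0,0,0,0,0.015,30],[0,0,0,0,0,0.03,30],[0,0,0,0,0,0.04,30],[0,0,0,0,0,0.045,30],[0,0,0,0,0,0.045,30],[0,0,0,0.002,0,0.045,30],[0,0,0,0.003,0,0.045,30],[0,0,0,0.004,0,0.045,30],[0,0,0,0.004,0,0.045,30]],
  ],
)

```text
time: 7.8
ee_pos: [0.6054, -0.2713, 0.0721]
eef_rot: [0.216, 0.976, -0.0, 0.001]
ft_force: [4.6, -2.1, -1.7]
width: 0.0379
grip_force: 15.0
```

The 5 N of force along jig -x shows the blank touching the fence. Next is the side stop.

Call:
step_arm(
  deltas=[
    [[0,0,0,-0.0005,0.002,0,30],[0,0,0,-0.0005,0.004,0,30],[0,0,0,-0.0005,0.005,0,30],[0,0,0,-0.0005,0.005,0,30]],
  ],
)

```text
time: 8.3
ee_pos: [0.6074, -0.267, 0.0719]
eef_rot: [0.216, 0.976, -0.0, 0.001]
ft_force: [3.6, -4.0, -0.8]
width: 0.038
grip_force: 15.0
```

Call:
step_arm(
  deltas=[
    [[0,0,0,0,0.001,0,30],[0,0,0,0,0.001,0,30],[0,0,0,0,0.001,0,30]],
  ],
)

```text
time: 8.68
ee_pos: [0.6078, -0.2662, 0.0719]
eef_rot: [0.216, 0.976, -0.0, 0.001]
ft_force: [2.7, -4.5, -0.7]
width: 0.0378
grip_force: 15.0
```

Call:
step_arm(
  deltas=[
    [[0,0,0,0,0.001,0,30],[0,0,0,0,0.001,0,30],[0,0,0,0,0.001,0,30]],
  ],
)

```text
time: 9.05
ee_pos: [0.6082, -0.2653, 0.0718]
eef_rot: [0.216, 0.976, -0.0, 0.001]
ft_force: [3.3, -4.3, -0.9]
width: 0.0381
grip_force: 15.0
```

Call:
step_arm(
  deltas=[
    [[0,0,0,0,0.001,0,30],[0,0,0,0,0.001,0,30],[0,0,0,0,0.001,0,30]],
  ],
)

```text
time: 9.43
ee_pos: [0.6082, -0.2652, 0.0719]
eef_rot: [0.217, 0.976, -0.001, 0.0]
ft_force: [2.5, -6.1, -0.8]
width: 0.0377
grip_force: 15.0
```

Now the stop is touched too: the last 1 mm step barely moved the TCP and the force rose. I'll lower it next.

Call:
step_arm(
  deltas=[
    [[0,0,0,0,-0.0005,0.001,30],[0,0,0,0,-0.0005,0.002,30],[0,0,0,0,-0.0005,0.003,30],[0,0,0,0,-0.0005,0.0035,30],[0,0,0,0,-0.0005,0.0035,30]],
  ],
)

```text
time: 10.05
ee_pos: [0.6083, -0.2652, 0.0686]
eef_rot: [0.216, 0.976, -0.001, 0.001]
ft_force: [1.8, -5.7, 2.8]
width: 0.0384
grip_force: 15.0
```

Call:
step_arm(
  deltas=[
    [[0,0,0,0,0,0.0005,30],[0,0,0,0,0,0.0005,60],[0,0,0,0,0,0.0005,80],[0,0,0,0,0,0.0005,80],[0,0,0,0,0,0.0005,80],[0,0,0,0,0,0.0005,80],[0,0,0,0,0,0.0005,80]],
  ],
)

```text
time: 10.92
ee_pos: [0.6081, -0.2643, 0.0675]
eef_rot: [0.216, 0.976, 0.0, -0.0]
ft_force: [0.5, 0.5, 0.6]
width: 0.0696
grip_force: 0.0
```

Run:
```python
from h import *
s=readout.read_state();c=cams.camera("wrist")
print(s["time"],s["ee_pos"],s["ft_force"],s["width"])
a=cv2.resize(c["img"][100:340,200:400,::-1],(500,600),interpolation=cv2.INTER_CUBIC)
cv2.imwrite("pics/w4.png",a)
np.save("s4.npy",s,allow_pickle=True)
```

```text
10.925 [ 0.6080606  -0.26426151  0.06749055] [0.48212229 0.47062263 0.61129378] 0.06960111301210142
```

View pics/w4.png

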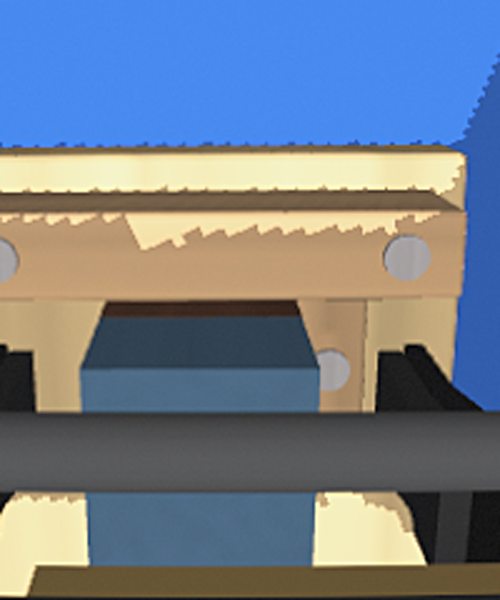

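The blank sits flush on the fence and against the stop, square, with the fingers clear. Next I'll work out the clamp arc for closed fingertips, relative to the TCP's present pose.

Run:
```python
from h import *
c=cams.camera("scene");a=np.radians(155.05)
J=np.array([[np.cos(a),np.sin(a)],[-np.sin(a),np.cos(a)]])
for u in[(75,55),(0,115)]: print("box",np.round(1e3*J@(to_world(c,np.array(u)/7.619+[145,130],0)[:2]-[.608,-.2648]),0))
s=readout.read_state();Q=R.from_quat(s["eef_rot"]).as_matrix();print("yaw",np.degrees(np.arctan2(Q[1,0],Q[0,0])))
for d in range(-10,91,10):
    f=np.radians(d if d<90 else 87);rho=75-15*(d+10)/100
    x=-116-rho*np.sin(f)+8*np.cos(f)+9.5;z=43+rho*np.cos(f)+8*np.sin(f)+22
    print(d,round(rho),"tcp x %.0f z %.0f"%(x,z),"row x %.0f tz %.0f"%(x,67.5-z))
```

```text
box [-200.  161.]
box [-226.  131.]
yaw 155.0309572926405
-10 75 tcp x -86 z 137 row x -86 tz -70
0 74 tcp x -98 z 138 row x -98 tz -71
10 72 tcp x -111 z 137 row x -111 tz -70
20 70 tcp x -123 z 134 row x -123 tz -66
30 69 tcp x -134 z 129 row x -134 tz -61
40 68 tcp x -144 z 122 row x -144 tz -54
50 66 tcp x -152 z 114 row x -152 tz -46
60 64 tcp x -158 z 104 row x -158 tz -37
70 63 tcp x -163 z 94 row x -163 tz -27
80 62 tcp x -166 z 84 row x -166 tz -16
90 60 tcp x -166 z 76 row x -166 tz -9
```

Call:
step_arm(
  deltas=[
    [[0,0,0,0,0,-0.015,80],[0,0,0,0,0,-0.035,80],[0,0,0,0,0,-0.06,0],[0,0,0,-0.01,0,-0.07,0],[0,0,0,-0.03,0,-0.07,0],[0,0,0,-0.05,0,-0.07,0],[0,0,0,-0.06,0,-0.07,0],[0,0,0,-0.06,0,-0.07,0],[0,0,0,-0.06,0,-0.07,0],[0,0,0,-0.06,0,-0.07,0],[0,0,0,-0.06,0,-0.07,0],[0,0,0,-0.06,0,-0.07,0]],
  ],
)

```text
time: 12.52
ee_pos: [0.6624, -0.2895, 0.1376]
eef_rot: [0.216, 0.976, 0.0, 0.0]
ft_force: [-0.2, 0.9, -0.2]
width: 0.0002
grip_force: 0.0
```

Call:
step_arm(
  deltas=[
    [[0,0,0,-0.013,0,0,0],[0,0,0,-0.026,0,0,0],[0,0,0,-0.038,0,-0.001,0],[0,0,0,-0.045,0,-0.001,0],[0,0,0,-0.051,0,0,0],[0,0,0,-0.057,0,0.002,0],[0,0,0,-0.063,0,0.004,0],[0,0,0,-0.069,0,0.0065,0],[0,0,0,-0.074,0,0.009,0],[0,0,0,-0.079,0,0.0125,0],[0,0,0,-0.084,0,0.016,0],[0,0,0,-0.088,0,0.02,0],[0,0,0,-0.092,0,0.024,0]],
  ],
)

```text
time: 14.15
ee_pos: [0.7461, -0.3285, 0.1132]
eef_rot: [0.216, 0.976, 0.0, -0.0]
ft_force: [0.2, -0.2, 0.8]
width: 0.0006
grip_force: 0.3
```

Call:
step_arm(
  deltas=[
    [[0,0,0,-0.003,0,0.005,0],[0,0,0,-0.006,0,0.01,0],[0,0,0,-0.0085,0,0.0145,0],[0,0,0,-0.011,0,0.019,0],[0,0,0,-0.0125,0,0.0245,0],[0,0,0,-0.014,0,0.03,0],[0,0,0,-0.014,0,0.033,0],[0,0,0,-0.014,0,0.036,0],[0,0,0,-0.014,0,0.038,0],[0,0,0,-0.014,0,0.038,0]],
  ],
)

```text
time: 15.4
ee_pos: [0.7586, -0.3343, 0.0764]
eef_rot: [0.216, 0.976, 0.0, 0.0]
ft_force: [-2.5, 1.4, 3.8]
width: 0.0001
grip_force: 2.1
```

Run:
```python
from h import *
c=cams.camera("side");cv2.imwrite("pics/side2.png",cv2.resize(c["img"][215:305,285:405,::-1],(800,600),interpolation=cv2.INTER_CUBIC))
```

```text
(no output)
```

View pics/side2.png

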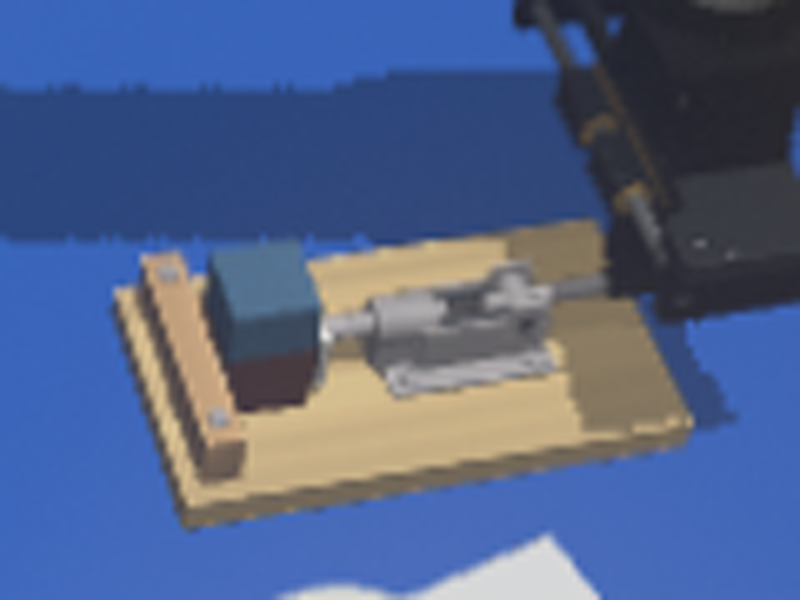

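The side view shows the bar near level at (575,290), the pad on the blank at (322,335), and the blank against the fence. I'll press the handle on to its stop.

Call:
step_arm(
  deltas=[
    [[0,0,0,0,0,0.001,0],[0,0,0,0,0,0.002,0],[0,0,0,0,0,0.003,0],[0,0,0,0,0,0.003,0]],
  ],
)

```text
time: 15.95
ee_pos: [0.7587, -0.3344, 0.0758]
eef_rot: [0.216, 0.976, 0.0, 0.001]
ft_force: [-8.8, 4.2, 18.5]
width: 0.0005
grip_force: 9.4
```

18 N with hardly any motion, so the handle is on its stop. I'll lift off and check.

Call:
step_arm(
  deltas=[
    [[0,0,0,0.001,0,-0.005,0],[0,0,0,0.002,0,-0.02,0],[0,0,0,0.002,0,-0.05,0],[0,0,0,0.0,0,-0.1,0],[0,0,0,0.0,0,-0.13,0],[0,0,0,0.0,0,-0.15,0],[0,0,0,0.0,0,-0.15,0],[0,0,0,0.0,0,-0.15,0]],
  ],
)

```text
time: 16.95
ee_pos: [0.7583, -0.3342, 0.2213]
eef_rot: [0.216, 0.976, 0.0, -0.001]
ft_force: [-0.8, 0.7, -1.0]
width: 0.0002
grip_force: 0.0
```

Run:
```python
from h import *
c=cams.camera("side");cv2.imwrite("pics/side3.png",cv2.resize(c["img"][215:305,285:405,::-1],(800,600),interpolation=cv2.INTER_CUBIC))
```

```text
(no output)
```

View pics/side3.png

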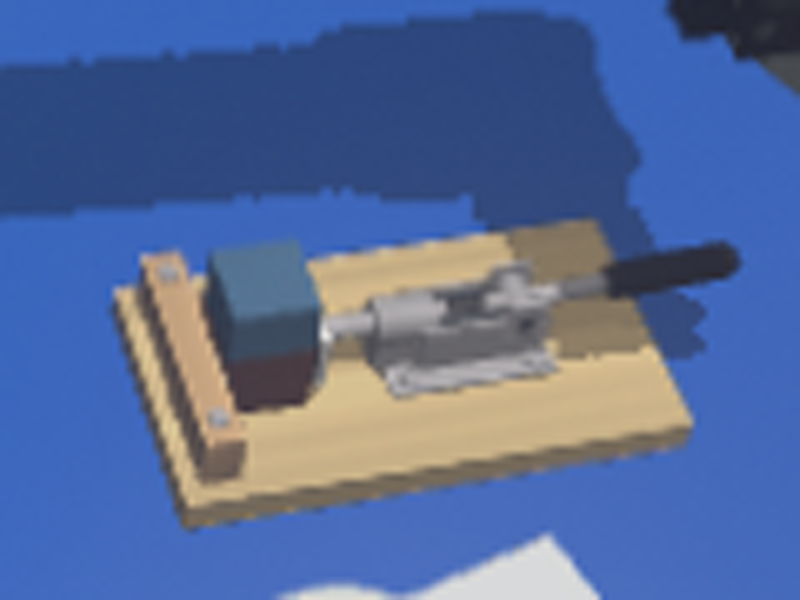

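The handle lies down and stays, with its grip end at (735,260). The pad holds the blank square against the fence.

```bash
python3 -c "
from bench import r
print(r.close_job())"
```

```text
the job is handed in; nothing more can be done
None
```

The square blank stands upright in the corner of the fence and side stop, the clamp is thrown over and locked on it, and the job was handed in with the clock at about 17 s; no verdict came back.

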